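# Uncover a chip and slide its carrier under the loupe bridge

### The job

Get the chip ready for inspection: lift the dust cap off the sample carrier and nest it over the spare cap on the desk, and slide the carrier, chip end first, under the loupe bridge between its guide rails until it is fully home against the end stop, with the chip below the loupe. Keep the robot off the bare chip, and leave the two vials and the spare cap standing where they are.

Things in the scene. Friction and masses are not known exactly. Their poses are not given: they have to be found in the camera images.
- carrier: Aluminium sample carrier, 0.16 kg, lying flat. Origin: centre of the underside of its square plate (60 x 60 x 6 mm). Local +x: leading (chip) end. From the rear edge a tail 28 mm wide, 6 mm thick runs to x = -78 mm; on it stands the steel grip tab. The chip lies in the middle of the plate.
- grip_tab (a point): In the carrier's upright grip tab, 60 mm behind the carrier's origin and 22 mm above its underside. Tab: 22 mm long (carrier x), 10 mm thick (carrier y), top 31 mm above the underside, nothing beside it but the low tail; gripped from above, fingers closing along carrier y.
- chip: Square dark chip, 18 x 18 x 1 mm, fixed on top of the carrier's plate in the middle; origin: its underside, 6 mm above the carrier's underside. At the start the dust cap stands over it.
- cap: White hollow dust cap, mouth down, on the carrier's plate over the chip at the start. Thin cone: 52 mm outside diameter at the mouth, 32 mm at the roof, walls 2 mm, roof 30 mm above the mouth, on it a round grip button 22 mm wide and 9 mm high (top at 39 mm). Roof's underside at 27 mm. Origin: centre of the mouth, z along the axis. 35 g.
- spare_cap: Empty dust cap of exactly the same shape standing mouth down on the desk by itself. Origin: centre of its mouth. A cap nested over it comes to rest on its button, about 12 mm higher, with 2 mm of play all round.
- loupe_bridge: Inspection bridge fixed to the desk. Origin: on the desk below the loupe's axis. Local +x: direction in which the carrier slides in; open side at -x. Base plate 10 mm thick, 104 mm wide, x = -138 to 42 mm. Bridge plate over x = -29 to 41 mm, underside 19 mm, top 27 mm above the desk, upturned lip in front from x = -43 mm. A black loupe 35 mm wide stands on it, its top 61 mm above the desk.
- loupe_axis (a point): On the loupe's axis, 10 mm above the desk (upper face of the base), axes as the bridge's: where the centre of the carrier's underside belongs. End stop face 30 mm beyond it (+x). Slot below the bridge plate: 64 mm wide between the guide rails (inner faces y = +-32 mm, x from -32 mm), 9 mm high.
- apron (a point): On the base's upper face, 92 mm in front of the loupe axis (bridge x = -92 mm), axes as the bridge's: the carrier set down flat with its origin here and its +x along the bridge's lies just outside the rails, whose mouths flare from 64 mm to about 73 mm between x = -32 and -56 mm.
- vial_amber: Amber glass vial with black screw cap, 22 mm diameter, 49 mm tall, standing loose on the desk behind, to the left of the bridge. Bystander. Origin: centre of the underside.
- vial_clear: Clear glass vial with white screw cap, 22 mm diameter, 49 mm tall, standing loose on the desk behind, to the right of the bridge. Bystander. Origin: centre of the underside.
Things that resemble listed ones, but are neither listed nor needed, are in the scene too. What is shaped like the cap but pink or purple is not meant.

How it is judged (in metres and radians):
At the end, for the whole second after the job is handed in: Cap nested over the spare (axes within 5 mm, mouth 8 to 16 mm above the spare's, tilt < 0.12 rad), spare upright on the desk; carrier flat under the bridge at the stop (within 4 mm of the loupe axis along and across, 3 mm in height, turned < 0.08 rad); all at rest (horizontal distance between cap and spare_cap below 0.005 m and z of cap in the frame of spare_cap between 0.008 and 0.016 m and angle between cap's own z axis and vertical below 0.12 rad and height (world z) of spare_cap below 0.004 m and angle between spare_cap's own z axis and vertical below 0.08 rad and x of carrier in the frame of loupe_axis between -0.004 and 0.004 m and y of carrier in the frame of loupe_axis between -0.004 and 0.004 m and z of carrier in the frame of loupe_axis between -0.003 and 0.003 m and angle between the x axis of carrier and the x axis of loupe_bridge, either way round below 0.08 rad and linear speed of each of carrier, cap below 0.01 m/s); the robot touches nothing.
It fails at once if the robot touches the chip (contact force between chip and the fingers above 0.5 N or contact force between chip and the arm above 0.5 N).
It fails at once if the spare cap is pushed away or lifted (distance of spare_cap from where it was at the start of the episode above 0.03 m).
It fails at once if a vial is knocked over or pushed away (angle between any of vial_amber, vial_clear's own z axis and vertical above 0.5 rad or distance of any of vial_amber, vial_clear from where it was at the start of the episode above 0.03 m).
It also fails if it takes over 64 s, if anything falls off the work surface, if the arm or the gripper's body presses on something with over 40 N, if the wrist force passes 120 N, or if a joint passes its speed limit or range.

### The arm

A 6-joint arm with a two-finger parallel gripper is mounted at the origin on a cart in front of the work surface, level with it; the furniture and walls round the work are solid. World frame = base frame: x ahead of the robot, y to its left, z up, the work surface at z = 0. Lengths are in mm, angles in degrees, forces in N, time in s.
With the tool pointing down it reaches from about 350 to 850 mm from the base axis. Payload 8.1 kg.
Tool frame: the origin (TCP) lies at the very end of the fingers, on their centre line; the grasp point (between the pads) lies 19 mm behind it (tcp_to_grasp is the distance from the TCP to the grasp point, in mm); z points along the fingers, x is the direction in which the jaws open and shut, and the axes are right-handed (so a half turn about z gives the same grasp; the last joint's range is limited). The gripper opens to 85 mm and grips with 20 to 120 N. Pads are 22 mm wide; open, the fingers measure 114 mm over their backs; the gripper's body (76 mm by 85 mm) begins 54 mm behind the grasp point. The pads swing forward as they close: fully open they stand 13 mm farther back than shut.
Start: joints at [-73.362, 7.471, 85.268, -0, 87.261, -4.893], TCP at [220.23, -558.125, 231.292] pointing down, gripper open.
Joint ranges: [-169.43, 169.43], [-51.17, 129.36], [1.28, 143.12], [-76.62, 256.62], [0, 156.53], [-152.29, 152.29]. Speed limits (degrees/s): [136.94, 136.94, 159.86, 180, 180, 180].

### API

Orientations are given as [roll, pitch, yaw] about the fixed x, y, z axes, in that order (R = Rz(yaw) Ry(pitch) Rx(roll)).
In Python, from bench import * gives the robot as it stands. The module is installed in compiled form; this text tells all that it offers.
- The arm moves only by the tool apply_moves, never from a script. Its argument "targets" is text: rows parted by semicolons, each of 7 numbers parted by spaces: the turn, a rotation vector about the tool's x, y, z in rad, then the shift along the tool's x, y, z in cm, then the finger opening in cm, from 0 to 8.54. A call has exactly 5 rows; each row is the pose to reach, as a shift and turn from the pose commanded when the call began, along the tool's axes at that moment; what a row does not reach only later rows make up. A row lasts 1/10 s, in which the tool goes at most 50 mm and 8.59 degrees, less where a joint would pass 70% of its speed; a pose out of reach is approached as far as the arm can. A call with a gripper value outside its range is refused whole. The fingers move at their own pace and stop on an object; "force" is the grip in N (left out, the last holds). Time passes only in rows, so rows that repeat a pose let the fingers close, or fill a call up. It gives the time, the measured TCP pose, the force and the opening at its end, in the units of the state.
- sense(): the state, without advancing time (a new reading comes with each control period).
- snapshot(name): name is "scene" or "top"; returns the picture (384x512x3 uint8, red, green, blue); there is no depth.
- camera_model(name): a dict with "fx", "fy", "cx", "cy" (pixels), "k1" (the pictures are not rectified: a ray, as slopes to the right and down, at radius r is drawn at 1 + k1 r^2 times it, then the intrinsics apply), "position" and "attitude" of the camera in the world. Camera axes: x right, y up, looking along -z (the intrinsics and any distortion apply to the point x, -y, -z); pixel columns grow to the right and rows downward; lengths in mm; the calibration is good to about 2 mm. A picture is of the moment at which its call begins. camera_model takes no time and is no camera call.
- hand_in(): hands the job in, once; it reports no verdict.
Trained networks look in the newest picture that a camera, given by its name, has taken for a name from the list of things; names that differ only in an ending like _2 or _b are one class to them, and where a whole thing is asked for, a point or a joint stands for the part that bears it (a point fixed in the world has none). Each returns a list of dicts, best first, with "confidence" (0 to 1); they miss things now and then, are a little off and sometimes report something else, mostly with a low value. They report only what shows in the picture. A call takes as long as a camera call. They do not tell look-alikes from the thing itself.
- recognise(camera, query): "at" ([row, column] in pixels, amid what is visible of it).
- place_of(camera, query): "at" ([row, column] in pixels: a listed point, or the origin of a listed thing).
The state is a dict: "time": time; "joint_pos": joint angles; "qd": joint speeds; "joint_efforts": joint torques, N m; "tool_pos": TCP position; "tcp_rot": TCP orientation; "ft_force": force on the tool from outside, world axes, zero at the start; "wrist_torque": the same for the moment, N m; "finger_gap": finger opening in mm.
Only numpy, scipy, OpenCV 4.12 (cv2) and the standard library are available. Lean on these libraries where they do the work, as an engineer would, in place of code of your own. Each camera call takes 0.05 s, during which the arm holds its last target. There are 200 camera calls.

## Working session

There is one attempt and no reset: what is moved stays moved. The work goes in short steps, Python scripts to look and compute and a tool call to move; the robot and the scene stay as the last step left them, time stands still between calls to the robot, and variables do not carry over. Pictures are saved under pics/ and viewed, about 8 in all and at most 12, crops included, and the job is handed in when it is done.

Besides the shell and the picture viewer there is one more tool, called as a command line: name --argument value ..., lists and objects as JSON in quotes. apply_moves: Moves the arm, as the interface text tells. Its arguments: {"type":"object","properties":{"targets":{"type":"string"},"force":{"type":"number"}},"required":["targets"]}

```bash
mkdir -p pics
cat > h.py <<'E'
from bench import *
import numpy as np, cv2
from scipy.spatial.transform import Rotation as R
def cam(n):
    m=camera_model(n); a=m["attitude"]; return m,a
def Rc(m):
    a=np.array(m["attitude"],float)
    if a.shape==(3,3): return a
    return R.from_euler("xyz",a,degrees=True).as_matrix()
def ray(n,rc):
    m=camera_model(n); u=(rc[1]-m["cx"])/m["fx"]; v=(rc[0]-m["cy"])/m["fy"]
    rd=np.hypot(u,v); r=rd
    for _ in range(30): r=rd/(1+m["k1"]*r*r)
    s=r/rd if rd>0 else 1
    d=Rc(m)@np.array([u*s,-v*s,-1]); return np.array(m["position"],float),d
def onz(n,rc,z):
    p,d=ray(n,rc); return p+d*(z-p[2])/d[2]
def proj(n,X):
    m=camera_model(n); c=Rc(m).T@(np.array(X,float)-np.array(m["position"]))
    u,v=c[0]/-c[2],-c[1]/-c[2]; f=1+m["k1"]*(u*u+v*v)
    return np.array([m["cy"]+m["fy"]*v*f,m["cx"]+m["fx"]*u*f])
def tri(pairs):
    A=np.zeros((3,3));b=np.zeros(3)
    for n,rc in pairs:
        p,d=ray(n,rc);d=d/np.linalg.norm(d);P=np.eye(3)-np.outer(d,d);A+=P;b+=P@p
    return np.linalg.solve(A,b)
E
python3 - <<'E'
from h import *
for n in("scene","top"):
    print(n,camera_model(n))
    cv2.imwrite(f"pics/{n}0.png",cv2.resize(snapshot(n)[:,:,::-1],None,fx=1.5,fy=1.5,interpolation=cv2.INTER_CUBIC))
    for q,z in dict(carrier=10,grip_tab=22,chip=6,cap=6,spare_cap=0,loupe_bridge=0,loupe_axis=10,apron=10,vial_amber=0,vial_clear=0).items():
        for r in place_of(n,q)[:4]: print(n,q,np.round(r["at"],1),round(r["confidence"],2),onz(n,r["at"],z).round(1))
print(sense())
E
```

```text
scene {'fx': 445.6786383531844, 'fy': 445.6786383531844, 'cx': 259.6178752934234, 'cy': 193.70215840996775, 'k1': -0.05968037222542986, 'position': array([  30.09971966,  529.15670624, 1010.3008608 ]), 'attitude': array([  36.3001908 ,    0.7152599 , -135.43419588])}
scene carrier [263.2 185. ] 0.78 [537.4 299.   10. ]
scene grip_tab [270.2 205.2] 0.79 [480.9 279.3  22. ]
scene chip [202.3 275.9] 0.36 [503.9   2.1   6. ]
scene cap [263.  185.8] 0.75 [538.4 296.3   6. ]
scene cap [309.6 201.8] 0.67 [416.6 349.2   6. ]
scene spare_cap [153.8 320.8] 0.71 [ 532.1 -224.9   -0. ]
scene loupe_bridge [194.  245.7] 0.95 [587.3  37.2   0. ]
scene loupe_axis [185.3 250.5] 0.76 [593.9  11.3  10. ]
scene apron [202.1 274.3] 0.93 [505.6   6.7  10. ]
scene apron [266.  184.7] 0.7 [531.9 304.6  10. ]
scene vial_amber [203.3 179.4] 0.55 [697.1 188.    0. ]
scene vial_clear [135.4 271.9] 0.56 [ 690.5 -177.9    0. ]
top {'fx': 375.57744876962636, 'fy': 375.57744876962636, 'cx': 254.21934301036282, 'cy': 190.36670163708524, 'k1': -0.0950062791343787, 'position': array([ 411.00985602,   29.25992616, 1024
[... 719 characters left out ...]
.39 [ 681.5 -185.2    0. ]
{'time': 1.1, 'joint_pos': array([-7.33623850e+01,  7.47120899e+00,  8.52666881e+01, -1.18730877e-04,
        8.72597770e+01, -4.89434711e+00]), 'qd': array([-0.00648755,  0.05016057,  0.00281114, -0.02349045, -0.03711164,
        0.026087  ]), 'joint_efforts': array([-7.01778063e-04, -5.69333947e+01, -5.00878000e+01, -3.64982961e-04,
        1.33041573e-03,  2.20949045e-05]), 'tool_pos': array([ 220.22607797, -558.14630425,  231.30244557]), 'tcp_rot': array([ 1.79999683e+02, -2.30735894e-03, -6.84680322e+01]), 'ft_force': array([ 0.99857912, -0.42471498, -0.88998628]), 'wrist_torque': array([-0.01520175, -0.01633341,  0.00098459]), 'finger_gap': 85.52135251893205}
```

View pics/scene0.png

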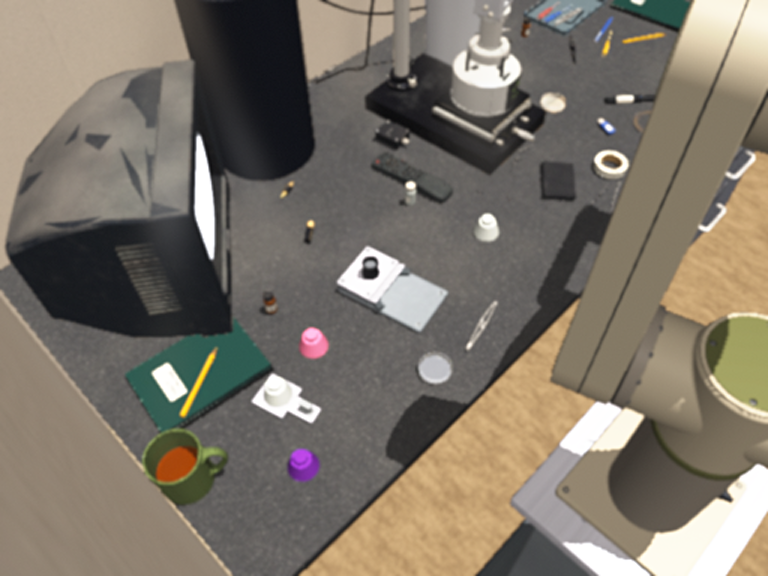

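View pics/top0.png

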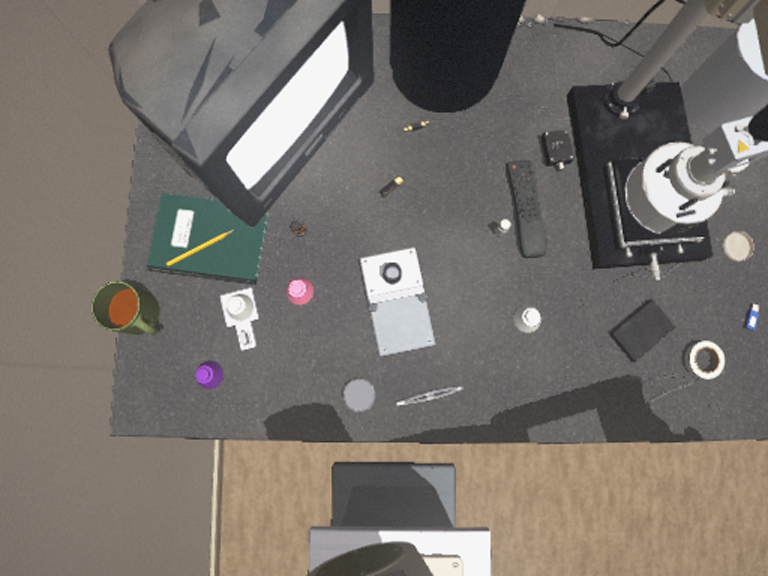

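The pictures agree with the networks. The carrier with its white cap is at about top (238,320)/1.5, the bridge at (400,300)/1.5 and the white spare at (528,319)/1.5. The pink and purple caps are decoys. I'll refine the poses with an edge fit.

```bash
cat > fit.py <<'E'
from h import *
from scipy.ndimage import map_coordinates as mc
from scipy.optimize import minimize
def hull(n,P):
    p=np.array([proj(n,x) for x in P],np.float32); return cv2.convexHull(p.reshape(-1,1,2)).reshape(-1,2)
def samp(poly,closed=True):
    out=[]
    c=poly.mean(0) 
    for i in range(len(poly)-(not closed)):
        a,b=poly[i],poly[(i+1)%len(poly)]; L=np.linalg.norm(b-a)
        if L<1e-3: continue
        k=max(1,int(L*2)); t=(np.arange(k)+.5)/k; q=a+t[:,None]*(b-a)
        nn=np.array([-(b-a)[1],(b-a)[0]])/L
        if nn@(c-(a+b)/2)<0: nn=-nn
        out.append(np.c_[q,np.tile(nn,(k,1))])
    return np.vstack(out)
def score(img,s):
    f=lambda d: mc(img,(s[:,:2]+d*s[:,2:]).T,order=1,mode="nearest")
    return np.mean(np.clip(f(1.2)-f(-1.2),-20,80))
def pt(x,y,z,p): c,s=np.cos(p[2]),np.sin(p[2]); return [p[0]+c*x-s*y,p[1]+s*x+c*y,z]
def circ(r,z,p): return [[p[0]+r*np.cos(a),p[1]+r*np.sin(a),z] for a in np.arange(0,6.28,.2)]
def carrier(n,p,z=0):
    return np.array([proj(n,pt(x,y,z+6,p)) for x,y in [(-30,14),(-30,30),(30,30),(30,-30),(-30,-30),(-30,-14)]]),np.array([proj(n,pt(x,y,z+6,p)) for x,y in [(-30,14),(-78,14),(-78,-14),(-30,-14)]])
def bridge(n,p):
    return (np.array([proj(n,pt(x,y,10,p)) for x,y in [(-58,52),(-138,52),(-138,-52),(-58,-52)]]),)
def capm(n,p,z=0): return (hull(n,circ(26,z,p)+circ(16,z+30,p)+circ(11,z+39,p)),)
def grays(names=("scene","top")):
    return {n:cv2.GaussianBlur(snapshot(n),(0,0),.6).mean(2) for n in names}
def fit(model,p0,imgs,closed,names=("scene","top"),span=(12,12,.2)):
    p0=np.array(p0,float)
    def cost(v):
        p=p0.copy(); p[:len(v)]+=v*np.array(span)[:len(v)]
        return -sum(score(imgs[n],samp(q,closed)) for n in names for q in model(n,p))
    k=3 if len(p0)==3 else 2
    g=np.random.default_rng(0).uniform(-1,1,(400,k)); c=[cost(v) for v in g]
    best=None
    for i in np.argsort(c)[:4]:
        r=minimize(cost,g[i],method="Nelder-Mead",options=dict(xatol=.005,fatol=.01,initial_simplex=g[i]+np.vstack([np.zeros(k),.15*np.eye(k)])))
        if best is None or r.fun<best.fun: best=r
    p=p0.copy(); p[:k]+=best.x*np.array(span)[:k]; return p,-best.fun
E
python3 - <<'E'
from fit import *
im=grays()
S=[("carrier",carrier,[538,292,.2],False),("bridge",bridge,[603,13,.13],False),("spare",capm,[527,-228],True),("cap",lambda n,p:capm(n,p,6),[540,292],True)]
res={}
for nm,m,p,c in S:
    for ns in (("scene",),("top",),("scene","top")):
        r,s=fit(m,p,im,c,ns); print(nm,ns,r.round(3),round(s,1))
    res[nm]=r
tiles=[]
for n in im:
    I=cv2.resize(snapshot(n)[:,:,::-1],None,fx=5,fy=5,interpolation=cv2.INTER_CUBIC)
    for nm,m,p,c in S:
        for q in m(n,res[nm]): cv2.polylines(I,[np.round((q[:,::-1]+.5)*5).astype(int)],c,(0,0,255),1)
    for nm in("carrier","bridge","spare"):
        r,cc=proj(n,pt(-30 if nm!="spare" else 0,0,8,list(res[nm])+[0]))*5
        t=I[int(r)-150:int(r)+150,int(cc)-130:int(cc)+130]; tiles.append(cv2.copyMakeBorder(t,0,300-t.shape[0],0,260-t.shape[1],0))
cv2.imwrite("pics/fit0.png",np.vstack([np.hstack(tiles[:3]),np.hstack(tiles[3:])]))
E
```

```text
Traceback (most recent call last):
  File "fit.py", line 35, in fit
    g=np.random.default_rng(0).uniform(-1,1,(400,k)); c=[cost(v) for v in g]
                                                         ~~~~^^^
  File "fit.py", line 33, in cost
    return -sum(score(imgs[n],samp(q,closed)) for n in names for q in model(n,p))
            ~~~^^^^^^^^^^^^^^^^^^^^^^^^^^^^^^^^^^^^^^^^^^^^^^^^^^^^^^^^^^^^^^^^^^
  File "fit.py", line 33, in <genexpr>
    return -sum(score(imgs[n],samp(q,closed)) for n in names for q in model(n,p))
                                                                      ~~~~~^^^^^
  File "fit.py", line 23, in carrier
    return np.array([proj(n,pt(x,y,z+6,p)) for x,y in [(-30,14),(-30,30),(30,30),(30,-30),(-30,-30),(-30,-14)]]),np.array([proj(n,pt(x,y,z+6,p)) for x,y in [(-30,14),(-78,14),(-78,-14),(-30,-14)]])
                     ~~~~^^^^^^^^^^^^^^^^^
  File "h.py", line 19, in proj
    m=camera_model(n); c=Rc(m).T@(np.array(X,float)-np.array(m["position"]))
ValueError: time passes only in moves, steps and waits
```

```bash
python3 - <<'E'
s=open('h.py').read()
s=s.replace("def cam(n)","import functools\ncamera_model=functools.cache(camera_model)\ndef cam(n)",1)
s=s.replace("def Rc(m):\n","_c={}\ndef Rc(m):\n    k=id(m)\n    if k not in _c: _c[k]=Rc0(m)\n    return _c[k]\ndef Rc0(m):\n")
open('h.py','w').write(s)
E
cat > go.py <<'E'
from fit import *
im=grays()
S=[("carrier",carrier,[538,292,.2],False),("bridge",bridge,[603,13,.13],False),("spare",capm,[527,-228],True),("cap",lambda n,p:capm(n,p,6),[540,292],True)]
res={}
for nm,m,p,c in S:
    for ns in (("scene",),("top",),("scene","top")):
        r,s=fit(m,p,im,c,ns); print(nm,ns,r.round(3),round(s,1))
    res[nm]=r
tiles=[]
for n in im:
    I=cv2.resize(snapshot(n)[:,:,::-1],None,fx=5,fy=5,interpolation=cv2.INTER_CUBIC)
    for nm,m,p,c in S:
        for q in m(n,res[nm]): cv2.polylines(I,[np.round((q[:,::-1]+.5)*5).astype(int)],c,(0,0,255),1)
    for nm in("carrier","bridge","spare"):
        r,cc=proj(n,pt(-30 if nm!="spare" else 0,0,8,list(res[nm])+[0]))*5
        t=I[int(r)-150:int(r)+150,int(cc)-130:int(cc)+130]; tiles.append(cv2.copyMakeBorder(t,0,300-t.shape[0],0,260-t.shape[1],0))
cv2.imwrite("pics/fit0.png",np.vstack([np.hstack(tiles[:3]),np.hstack(tiles[3:])]))
E
time python3 go.py
```

```text
carrier ('scene',) [5.40566e+02 2.98611e+02 2.68000e-01] 158.3
carrier ('top',) [5.40098e+02 2.97795e+02 2.68000e-01] 159.3
carrier ('scene', 'top') [5.40552e+02 2.98096e+02 2.65000e-01] 317.2
bridge ('scene',) [6.0010e+02 1.9745e+01 2.1400e-01] 78.0
bridge ('top',) [6.00342e+02 1.81360e+01 2.15000e-01] 76.1
bridge ('scene', 'top') [6.0029e+02 1.8171e+01 2.1300e-01] 152.7
spare ('scene',) [ 524.623 -232.018] 69.8
spare ('top',) [ 524.577 -231.897] 49.7
spare ('scene', 'top') [ 524.553 -231.915] 119.5
cap ('scene',) [525.192 290.925] 35.4
cap ('top',) [549.427 293.648] 38.0
cap ('scene', 'top') [549.866 293.715] 68.3
real	0m36.060s
user	0m32.081s
sys	0m0.406s
```

View pics/fit0.png

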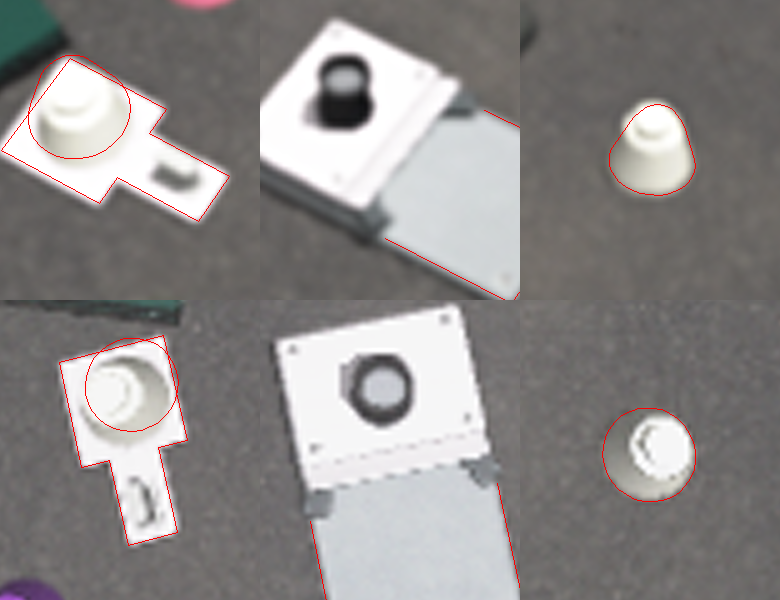

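The fits lie on the edges and the two cameras agree within 2 mm:

| Thing | x (mm) | y (mm) | Yaw (rad) |
|---|---|---|---|
| Carrier | 540.5 | 298.1 | 0.265 |
| Bridge | 600.3 | 18.2 | 0.213 |
| Spare | 524.6 | -231.9 | – |

The fit for the cap itself failed. In the picture its mouth ring is centred on the plate, at about tile pixel (124,400). I'll start moving.

```bash
cat > to.py <<'E'
import sys
from h import *
def to(x,y,z,yaw):
    s=sense(); M=R.from_euler("xyz",s["tcp_rot"],degrees=True); T=R.from_euler("xyz",[180,0,yaw],degrees=True)
    print("t",round(s["time"],2),"pos",s["tool_pos"].round(1),"rot",s["tcp_rot"].round(2),"F",s["ft_force"].round(1),"gap",round(s["finger_gap"],1))
    print("turn",(M.inv()*T).as_rotvec().round(4),"shift cm",(M.inv().apply(np.array([x,y,z])-s["tool_pos"])/10).round(2))
if len(sys.argv)>4: to(*map(float,sys.argv[1:5]))
E
python3 to.py 540.5 298 231.3 -74.8
```

```text
t 1.4 pos [ 220.2 -558.1  231.3] rot [180.    -0.   -68.47] F [ 0.2  0.7 -1.5] gap 85.5
turn [ 0.     -0.      0.1105] shift cm [-67.88 -61.21  -0.  ]
```

apply_moves --targets "0 0 0.111 -67.9 -61.2 0 5; 0 0 0.111 -67.9 -61.2 0 5; 0 0 0.111 -67.9 -61.2 0 5; 0 0 0.111 -67.9 -61.2 0 5; 0 0 0.111 -67.9 -61.2 0 5" --force 30

```text
time: 1.9
tool_pos: [308.1, -322.2, 231.3]
tcp_rot: [-180.0, -0.0, -74.9]
ft_force: [2.4, 0.5, 0.3]
finger_gap: 50.0
```

```bash
python3 to.py 540.5 298 231.3 -74.8
```

```text
t 1.9 pos [ 308.1 -322.2  231.3] rot [-1.7998e+02 -2.0000e-02 -7.4860e+01] F [2.4 0.5 0.3] gap 50.0
turn [-0.0004 -0.0004 -0.001 ] shift cm [-53.8  -38.64  -0.  ]
```

apply_moves --targets "0 0 0 -53.8 -38.6 0 5; 0 0 0 -53.8 -38.6 0 5; 0 0 0 -53.8 -38.6 0 5; 0 0 0 -53.8 -38.6 0 5; 0 0 0 -53.8 -38.6 0 5"

```text
time: 2.4
tool_pos: [395.6, -87.9, 231.7]
tcp_rot: [-179.9, -0.1, -74.8]
ft_force: [0.8, -0.2, 0.3]
finger_gap: 50.4
```

apply_moves --targets "0 0 0 -33.5 -24 0 5; 0 0 0 -33.5 -24 0 5; 0 0 0 -33.5 -24 0 5; 0 0 0 -33.5 -24 0 5; 0 0 0 -33.5 -24 0 5"

```text
time: 2.9
tool_pos: [483.0, 146.8, 231.6]
tcp_rot: [-179.9, -0.0, -74.8]
ft_force: [1.3, -0.7, 0.7]
finger_gap: 49.9
```

```bash
python3 to.py 540.5 298 60 -74.8
```

```text
t 2.9 pos [483.  146.8 231.6] rot [-1.7994e+02 -1.0000e-02 -7.4800e+01] F [ 1.3 -0.7  0.7] gap 49.9
turn [-0.001  -0.0002 -0.0001] shift cm [-13.09  -9.49  17.17]
```

apply_moves --targets "0 0 0 -3.3 -2.4 3 5; 0 0 0 -6.6 -4.8 6 5; 0 0 0 -9.8 -7.1 9 5; 0 0 0 -13.1 -9.5 11 5; 0 0 0 -13.1 -9.5 14 5"

```text
time: 3.4
tool_pos: [541.4, 300.5, 91.1]
tcp_rot: [-179.8, 0.1, -74.6]
ft_force: [0.4, -1.1, 1.1]
finger_gap: 50.3
```

```bash
python3 to.py 540.5 298.1 37.5 -74.8
```

```text
t 3.4 pos [541.4 300.5  91.1] rot [-1.7982e+02  1.0000e-01 -7.4650e+01] F [ 0.4 -1.1  1.1] gap 50.3
turn [-0.0031  0.0017  0.0026] shift cm [0.22 0.17 5.36]
```

apply_moves --targets "0 0 0 0 0 2 5; 0 0 0 0 0 3.5 5; 0 0 0 0 0 4.6 5; 0 0 0 0 0 5.3 5; 0 0 0 0 0 5.3 5"

```text
time: 3.9
tool_pos: [539.9, 295.4, 37.9]
tcp_rot: [180.0, -0.0, -74.9]
ft_force: [-0.6, 0.4, 0.6]
finger_gap: 49.9
```

```bash
python3 to.py 540.5 298.1 37.5 -74.8
python3 - <<'E'
from h import *
t=[]
for n in("scene","top"):
    I=snapshot(n)[:,:,::-1]; r,c=map(int,proj(n,[540,298,30])); r=min(max(r,38),345); t.append(cv2.resize(I[r-38:r+38,c-50:c+50],None,fx=4,fy=4,interpolation=cv2.INTER_CUBIC))
cv2.imwrite("pics/grip.png",np.hstack(t))
E
```

```text
t 3.9 pos [539.9 295.4  37.9] rot [179.97  -0.   -74.85] F [-0.6  0.4  0.6] gap 49.9
turn [ 0.0006 -0.     -0.0009] shift cm [-0.24 -0.13  0.04]
```

View pics/grip.png

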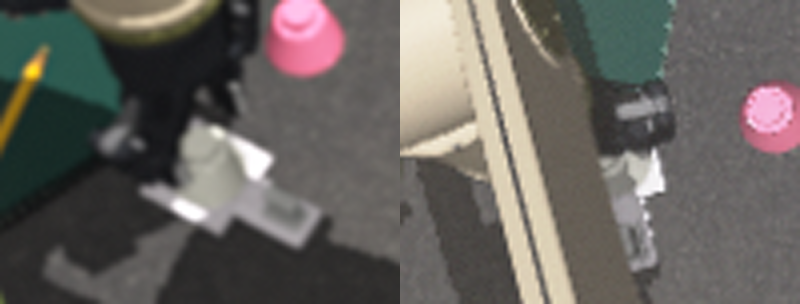

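The left tile shows the jaws straddling the cap's button at about (205,140). I'll trim the offset and close.

apply_moves --targets "0 0 0 -0.2 -0.1 0 5; 0 0 0 -0.2 -0.1 0 5; 0 0 0 -0.2 -0.1 0 1.6; 0 0 0 -0.2 -0.1 0 1.6; 0 0 0 -0.2 -0.1 0 1.6" --force 35

```text
time: 4.5
tool_pos: [540.7, 298.1, 38.8]
tcp_rot: [-180.0, 0.0, -74.8]
ft_force: [-1.8, 0.4, 3.2]
finger_gap: 19.2
```

apply_moves --targets "0 0 0 0 0 0 1.6; 0 0 0 0 0 0 1.6; 0 0 0 0 0 -0.5 1.6; 0 0 0 0 0 -1.5 1.6; 0 0 0 0 0 -2.5 1.6"

```text
time: 5.0
tool_pos: [540.2, 297.8, 63.7]
tcp_rot: [180.0, -0.0, -74.8]
ft_force: [-0.7, 0.4, -0.2]
finger_gap: 19.3
```

apply_moves --targets "0 0 0 0 0 -3 1.6; 0 0 0 0 0 -6 1.6; 0 0 0 2 1 -8 1.6; 0 0 0 5 2.5 -8 1.6; 0 0 0 9 4.5 -8 1.6"

```text
time: 5.5
tool_pos: [521.5, 199.7, 145.7]
tcp_rot: [-179.8, 0.0, -74.7]
ft_force: [1.1, -1.2, -0.2]
finger_gap: 19.4
```

```bash
python3 to.py 524.5 -231.9 140 -74.8
python3 - <<'E'
from h import *
t=[];p=sense()["tool_pos"]
for n in("scene","top"):
    I=snapshot(n)[:,:,::-1]; r,c=map(int,proj(n,p-[0,0,20])); r=min(max(r,38),345); t.append(cv2.resize(I[r-38:r+38,c-50:c+50],None,fx=4,fy=4,interpolation=cv2.INTER_CUBIC))
cv2.imwrite("pics/lift.png",np.hstack(t))
E
```

```text
t 5.5 pos [521.5 199.7 145.7] rot [-1.7977e+02  1.0000e-02 -7.4710e+01] F [ 1.1 -1.2 -0.2] gap 19.4
turn [-0.0041  0.0003  0.0016] shift cm [41.71 11.09  0.52]
```

View pics/lift.png

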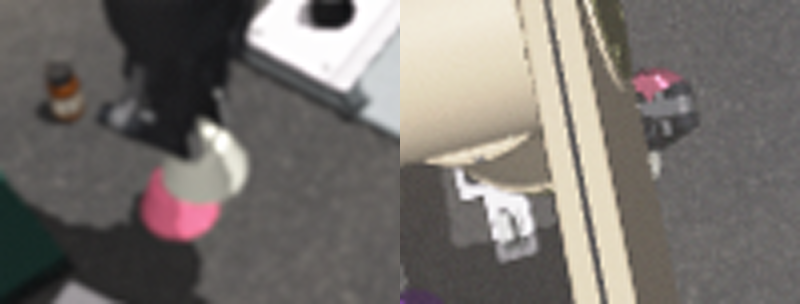

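The left tile shows the white cap held but tilted: its mouth rim at about (235,165) has swung towards the robot. I'll let it settle over free desk near (440,165) and look closer.

apply_moves --targets "0 0 0 0 2 0 1.6; 0 0 0 0.3 4 0 1.6; 0 0 0 0.8 6 0 1.6; 0 0 0 1.2 8.2 0 1.6; 0 0 0 1.2 8.8 0 1.6"

```text
time: 6.1
tool_pos: [437.7, 164.5, 143.8]
tcp_rot: [-180.0, 0.0, -74.8]
ft_force: [0.2, -0.2, -0.3]
finger_gap: 19.4
```

Run:
```python
from h import *
s=sense();p=s["tool_pos"];print(p.round(1),s["finger_gap"])
n="scene"
I=snapshot(n)[:,:,::-1]; r,c=map(int,proj(n,p-[0,0,15])); print(r,c); r=min(max(r,30),345); cv2.imwrite("pics/tilt.png",cv2.resize(I[r-38:r+38,c-50:c+50],None,fx=6,fy=6,interpolation=cv2.INTER_CUBIC))
```

```text
[437.7 164.5 143.8] 19.365327035133895
229 249
```

View pics/tilt.png

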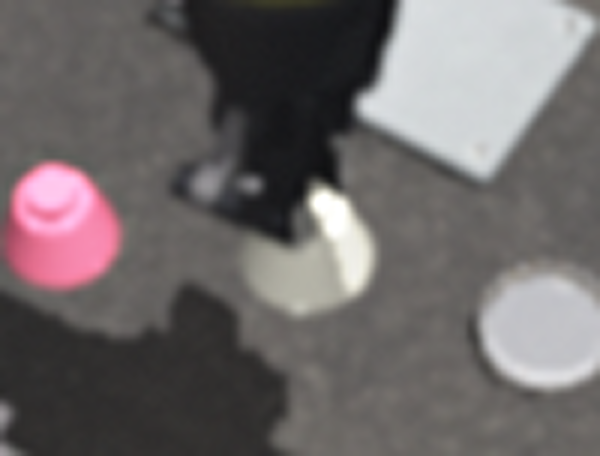

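The bright sector at about (345,230) is just sunlit. The mouth ellipse, from (243,258) to (375,248), looks close to upright. I'll fit the tilt numerically.

```bash
cat > tiltfit.py <<'E'
from fit import *
s=sense();p=s["tool_pos"];print(p.round(1))
img=cv2.GaussianBlur(snapshot("scene"),(0,0),.6).mean(2)
M=R.from_euler("xyz",[180,0,s["tcp_rot"][2]],degrees=True)
def pts(v):
    # v: offset along tool x, tool y, mouth depth below tcp, tilt about tool x, tilt about tool y
    a=np.arange(0,6.28,.15); q=[]
    for r,z in((26,0),(16,30),(11,30),(11,39)): q.append(np.c_[r*np.cos(a),r*np.sin(a),np.full(a.size,-z)])
    q=np.vstack(q)+[0,0,32]; q=R.from_rotvec([v[3],v[4],0]).apply(q)+[v[0],v[1],v[2]-32]
    return p+M.apply(q)
def cost(v,full=False):
    h=hull("scene",pts(v)); S=samp(h); S=S[(S[:,2]<0.5)&(S[:,0]>h[:,0].min()+.4*np.ptp(h[:,0]))]
    return -score(img,S)+.02*((v[0]/1.5)**2+((v[2]-31.5)/1.5)**2+(v[1]/4)**2+(v[4]/.05)**2)
best=min((minimize(cost,[0,d,31.5,t,0],method="Nelder-Mead",options=dict(initial_simplex=np.array([0,d,31.5,t,0])+np.vstack([np.zeros(5),np.diag([1,3,1.5,.15,.05])]),maxiter=600)) for d in(-5,0,5) for t in(-.5,-.2,0,.2,.5)),key=lambda r:r.fun)
print("offx,offy,depth,tilt_x,tilt_y",best.x.round(3),round(-best.fun,1))
for t in(-.3,-.2,-.1,0,.1,.2,.3):
    r=minimize(lambda w:cost([w[0],w[1],w[2],t,0]),[0,0,31.5],method="Nelder-Mead"); print(t,r.x.round(1),round(-r.fun,1))
E
python3 tiltfit.py
```

```text
[437.9 164.7 143.9]
offx,offy,depth,tilt_x,tilt_y [-9.6300e-01  1.5000e-02  3.3134e+01 -2.1000e-02  5.5000e-02] 56.8
-0.3 [ 0.   0.  28.8] 30.1
-0.2 [ 2.5 -5.9 39.9] 53.6
-0.1 [ 0.3 -1.8 34.1] 56.0
0 [-0.1  1.4 31.9] 56.1
0.1 [ 0.2  3.5 32.3] 55.0
0.2 [-0.   0.  37.7] 30.4
0.3 [-0.   0.  38.8] 16.5
```

The cap hangs upright (fitted tilt about 0.02 rad) and within 1.5 mm of the gripper axis. Carrying it to the spare.

apply_moves --targets "0 0 0 2 0.1 0 1.6; 0 0 0 5.5 0.3 0 1.6; 0 0 0 10 0.5 0 1.6; 0 0 0 14.5 0.7 0 1.6; 0 0 0 19 0.9 0 1.6"

```text
time: 6.7
tool_pos: [481.3, -22.5, 144.0]
tcp_rot: [-179.9, -0.0, -74.8]
ft_force: [0.8, -0.8, -0.6]
finger_gap: 19.0
```

apply_moves --targets "0 0 0 4.5 0.2 0 1.6; 0 0 0 9 0.5 0 1.6; 0 0 0 13.5 0.7 0 1.6; 0 0 0 17.5 0.9 0 1.6; 0 0 0 20 1 0 1.6"

```text
time: 7.2
tool_pos: [524.0, -220.0, 143.6]
tcp_rot: [-179.9, -0.1, -74.9]
ft_force: [0.0, 0.4, -1.0]
finger_gap: 19.6
```

apply_moves --targets "0 0 0 1.0 0.1 0 1.6; 0 0 0 1.5 0.1 0 1.6; 0 0 0 1.5 0.1 0 1.6; 0 0 0 1.5 0.1 0 1.6; 0 0 0 1.5 0.1 0 1.6"

```text
time: 7.7
tool_pos: [525.6, -230.2, 143.3]
tcp_rot: [-180.0, 0.0, -74.7]
ft_force: [-0.3, 0.3, -1.3]
finger_gap: 19.1
```

```bash
python3 to.py 524.5 -231.9 84 -74.8;python3 tiltfit.py
```

```text
t 7.7 pos [ 525.6 -230.2  143.3] rot [-1.800e+02  1.000e-02 -7.475e+01] F [-0.3  0.3 -1.3] gap 19.1
turn [-0.0001  0.0002  0.0009] shift cm [0.14 0.15 5.93]
[ 525.6 -230.2  143.3]
offx,offy,depth,tilt_x,tilt_y [ 6.2400e-01  2.3990e+00  3.2878e+01 -2.5000e-02 -8.8000e-02] 67.1
-0.3 [-0.  -0.  33.1] 44.9
-0.2 [-0.  -0.  34.2] 52.3
-0.1 [-0.  -0.  33.6] 61.0
0 [-1.3  3.  31.9] 64.9
0.1 [-0.   0.  33.4] 52.4
0.2 [-0.   0.  34.7] 34.6
0.3 [-0.   0.  35.8] 24.5
```

apply_moves --targets "0 0 0 0.1 0 2 1.6; 0 0 0 0.1 0 4 1.6; 0 0 0 0.1 0 6 1.6; 0 0 0 0.1 0 7.5 1.6; 0 0 0 0.1 0 8 1.6"

```text
time: 8.25
tool_pos: [524.6, -231.3, 61.4]
tcp_rot: [179.9, 0.1, -74.8]
ft_force: [-1.0, 0.8, -1.1]
finger_gap: 19.1
```

```bash
python3 to.py 524.5 -231.9 44 -74.8;python3 tiltfit.py|head -2
```

```text
t 8.25 pos [ 524.6 -231.3   61.4] rot [ 1.7988e+02  1.2000e-01 -7.4800e+01] F [-1.   0.8 -1.1] gap 19.1
turn [0.002  0.0021 0.0001] shift cm [0.06 0.02 1.74]
[ 524.6 -231.3   61.4]
offx,offy,depth,tilt_x,tilt_y [5.9300e-01 1.4160e+00 3.2087e+01 1.6000e-02 2.9000e-02] 51.1
```

apply_moves --targets "0 0 0 0 -0.1 0.5 1.6; 0 0 0 0 -0.1 1 1.6; 0 0 0 0 -0.1 1.3 1.6; 0 0 0 0 -0.1 1.6 1.6; 0 0 0 0 -0.1 1.6 1.6"

```text
time: 8.8
tool_pos: [526.5, -232.0, 47.0]
tcp_rot: [180.0, 0.0, -74.8]
ft_force: [0.7, -0.2, -0.4]
finger_gap: 19.4
```

```bash
python3 to.py 524.5 -231.9 44 -74.8
```

```text
t 8.8 pos [ 526.5 -232.    47. ] rot [ 1.7998e+02  2.0000e-02 -7.4830e+01] F [ 0.7 -0.2 -0.4] gap 19.4
turn [ 0.0004  0.0003 -0.0005] shift cm [-0.06  0.19  0.3 ]
```

No contact yet. Lowering in small steps.

apply_moves --targets "0 0 0 0 0.1 0.1 1.6; 0 0 0 0 0.1 0.2 1.6; 0 0 0 0 0.1 0.2 1.6; 0 0 0 0 0.1 0.3 1.6; 0 0 0 0 0.1 0.3 1.6"

```text
time: 9.3
tool_pos: [526.0, -232.5, 44.8]
tcp_rot: [-180.0, -0.0, -74.8]
ft_force: [-0.7, 1.4, 4.3]
finger_gap: 19.4
```

```bash
python3 to.py 524.5 -231.9 44 -74.8
```

```text
t 9.3 pos [ 526.  -232.5   44.8] rot [-1.7998e+02 -2.0000e-02 -7.4830e+01] F [-0.7  1.4  4.3] gap 19.4
turn [-0.0004 -0.0003 -0.0005] shift cm [-0.09  0.13  0.08]
```

It made contact (4 N) at the expected height. Releasing and rising.

apply_moves --targets "0 0 0 0 0 0 4.5; 0 0 0 0 0 0 4.5; 0 0 0 0 0 0 4.5; 0 0 0 0 0 -1 4.5; 0 0 0 0 0 -3 4.5"

```text
time: 9.8
tool_pos: [524.3, -231.6, 73.2]
tcp_rot: [179.8, 0.1, -74.8]
ft_force: [-0.1, -0.7, 0.1]
finger_gap: 44.7
```

apply_moves --targets "0 0 0 0 0 -4 5; 0 0 0 -3 0 -8 5; 0 0 0 -8 0 -8 5; 0 0 0 -13 0 -8 5; 0 0 0 -18 0 -8 5"

```text
time: 10.3
tool_pos: [478.4, -57.4, 155.6]
tcp_rot: [-179.9, -0.0, -74.9]
ft_force: [0.4, 0.4, -0.1]
finger_gap: 49.9
```

```bash
cat > nest.py <<'E'
from fit import *
im=grays(); t=[]
f=lambda n,p:(hull(n,circ(26,0,p)+circ(26,12,p)+circ(16,42,p)+circ(11,51,p)),)
for ns in(("scene",),("top",)): print(ns,*fit(f,[524.5,-232],im,True,ns))
for n in im:
    I=snapshot(n)[:,:,::-1]; r,c=map(int,proj(n,[524,-232,20])); t.append(cv2.resize(I[r-25:r+25,c-33:c+33],None,fx=6,fy=6,interpolation=cv2.INTER_CUBIC))
cv2.imwrite("pics/nest.png",np.hstack(t))
E
python3 nest.py; python3 to.py 482.6 282.4 140 -74.8
```

```text
('scene',) [ 524.89051114 -233.86659603] 66.77298849994219
('top',) [ 525.2255591  -219.41845795] 22.154519776622664
t 10.5 pos [478.8 -57.7 155.2] rot [-1.7993e+02 -6.0000e-02 -7.4670e+01] F [-0.1 -0.8 -1.1] gap 50.2
turn [-0.0013 -0.001   0.0023] shift cm [-32.7   -9.35   1.5 ]
```

View pics/nest.png

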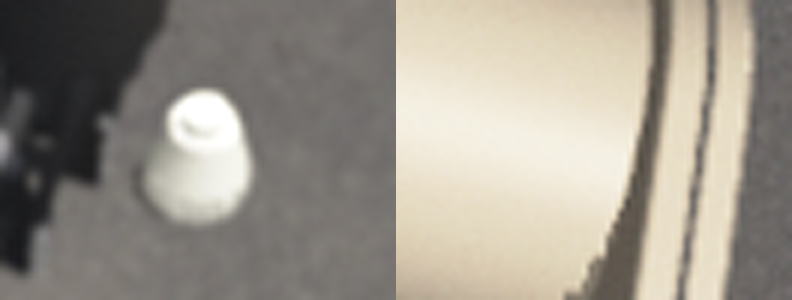

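Left tile: the nested stack stands upright at about (195,165), tall with a button on top. The top view is blocked by the arm, so that fit is void. The scene fit puts the cap at (524.9,-233.9), within 2 mm of the spare. Next, recheck the carrier while approaching it.

Run:
```python
from fit import *
im=grays()
for ns in(("scene",),("top",)): print(ns,*fit(carrier,[540.5,298,.265],im,False,ns,(8,8,.1)))
for n in im:
    for q in("grip_tab","chip"):
        for r in place_of(n,q)[:2]: print(n,q,round(r["confidence"],2),onz(n,r["at"],22 if q=="grip_tab" else 6).round(1))
```

```text
('scene',) [5.40862474e+02 2.99048059e+02 2.74492684e-01] 156.23406074251568
('top',) [5.40126185e+02 2.97837128e+02 2.66363930e-01] 159.33660843416163
scene grip_tab 0.87 [480.8 286.   22. ]
scene chip 0.37 [548.2 298.4   6. ]
top grip_tab 0.73 [477.1 282.   22. ]
top chip 0.42 [531.1 291.1   6. ]
```

apply_moves --targets "0 0 0 -5 -1.4 0.3 5; 0 0 0 -9.5 -2.7 0.6 5; 0 0 0 -14 -4 0.9 5; 0 0 0 -18.5 -5.3 1.2 5; 0 0 0 -23 -6.6 1.5 5"

```text
time: 11.3
tool_pos: [482.4, 181.8, 139.2]
tcp_rot: [-180.0, -0.0, -74.9]
ft_force: [1.9, -0.8, -0.4]
finger_gap: 50.0
```

apply_moves --targets "0 0 0 -4 -1.2 0 5; 0 0 0 -8 -2.2 0 5; 0 0 0 -9.7 -2.7 0 5; 0 0 0 -9.7 -2.7 2 5; 0 0 0 -9.7 -2.7 4 5"

```text
time: 11.8
tool_pos: [483.8, 281.5, 99.3]
tcp_rot: [-179.9, -0.0, -74.8]
ft_force: [-0.6, -0.7, -0.2]
finger_gap: 49.9
```

```bash
python3 to.py 482.6 282.4 9 -74.8
```

```text
t 11.8 pos [483.8 281.5  99.3] rot [-179.92   -0.    -74.81] F [-0.6 -0.7 -0.2] gap 49.9
turn [-0.0014 -0.0001 -0.0001] shift cm [-0.12  0.11  9.03]
```

apply_moves --targets "0 0 0 -0.1 0.1 3 4.5; 0 0 0 -0.1 0.1 5.5 4.5; 0 0 0 -0.1 0.1 7.5 4.5; 0 0 0 -0.1 0.1 8.7 4.5; 0 0 0 -0.1 0.1 8.9 4.5" --force 80

```text
time: 12.3
tool_pos: [480.7, 280.7, 8.4]
tcp_rot: [179.8, -0.0, -74.9]
ft_force: [-0.4, 0.1, -0.1]
finger_gap: 44.6
```

```bash
python3 to.py 482.6 282.4 9 -74.8
```

```text
t 12.3 pos [480.7 280.7   8.4] rot [ 1.7981e+02 -4.0000e-02 -7.4880e+01] F [-0.4  0.1 -0.1] gap 44.6
turn [ 0.0033 -0.0007 -0.0015] shift cm [-0.12 -0.23 -0.06]
```

apply_moves --targets "0 0 0 0 -0.1 -0.1 4.5; 0 0 0 0 -0.1 -0.1 0.5; 0 0 0 0 -0.1 -0.1 0.5; 0 0 0 0 -0.1 -0.1 0.5; 0 0 0 0 -0.1 -0.1 0.5" --force 80

```text
time: 12.8
tool_pos: [483.6, 282.8, 12.9]
tcp_rot: [-179.9, 0.0, -74.8]
ft_force: [-0.1, -0.9, 5.3]
finger_gap: 8.0
```

apply_moves --targets "0 0 0 0 0 0 0.5; 0 0 0 0 0 -0.5 0.5; 0 0 0 0 0 -2 0.5; 0 0 0 0 0 -4 0.5; 0 0 0 0 0 -5 0.5"

```text
time: 13.3
tool_pos: [483.5, 282.8, 63.9]
tcp_rot: [-179.9, 0.0, -74.8]
ft_force: [0.5, 0.8, -2.4]
finger_gap: 7.8
```

```bash
cat > br.py <<'E'
# carrier pose from tcp, in bridge frame
from fit import *
B=np.array([600.3,18.2,.213])
def inb(p,yaw):
    d=np.array(p[:2])-B[:2]; c,s=np.cos(B[2]),np.sin(B[2]); return c*d[0]+s*d[1],-s*d[0]+c*d[1],np.rad2deg((np.deg2rad(yaw)+np.pi/2-B[2]))
if __name__=="__main__":
    s=sense();p=s["tool_pos"];y=s["tcp_rot"][2];a=np.deg2rad(y)+np.pi/2
    print(p.round(1),s["tcp_rot"].round(2),s["ft_force"].round(1),s["wrist_torque"].round(2),round(s["finger_gap"],1),"carrier in bridge if tab at tcp:",np.round(inb([p[0]+60*np.cos(a),p[1]+60*np.sin(a)],y),1))
    im=grays(); z=p[2]-9.3
    for ns in(("scene",),("top",)):
        q,sc=fit(lambda n,v:carrier(n,v,z),[p[0]+60*np.cos(a),p[1]+60*np.sin(a),a],im,False,ns,(8,8,.1)); print(ns,q.round(3),sc,np.round(inb(q,np.rad2deg(q[2])-90),1))
E
python3 br.py; python3 to.py 453 -13.3 60 -77.8
```

```text
[483.5 282.8  63.9] [-1.7986e+02  3.0000e-02 -7.4830e+01] [ 0.5  0.8 -2.4] [-0.01  0.07 -0.  ] 7.8 carrier in bridge if tab at tcp: [  1.7 286.4   3. ]
('scene',) [5.38323e+02 3.02510e+02 2.87000e-01] 76.4236361345919 [ -0.5 291.    4.2]
('top',) [5.40641e+02 2.98879e+02 2.82000e-01] 55.06261162299752 [  1.  286.9   3.9]
t 13.4 pos [484.2 283.   63.9] rot [-1.7976e+02  4.0000e-02 -7.4830e+01] F [-0.2  0.2 -1.7] gap 8.1
turn [-0.0042  0.0009  0.0519] shift cm [27.78 10.76  0.33]
```

The carrier is held square. It was gripped at TCP z about 12.9, which gives the vertical offset. Carrying it to the apron.

apply_moves --targets "0 0 0 0 0 -1.5 0.5; 0 0 0 1 0.4 -2.5 0.5; 0 0 0.01 4 1.5 -2.5 0.5; 0 0 0.03 8 3.1 -2.5 0.5; 0 0 0.052 12 4.6 -2.5 0.5"

```text
time: 13.9
tool_pos: [469.0, 152.8, 86.6]
tcp_rot: [180.0, -0.0, -77.8]
ft_force: [0.7, -1.1, -3.4]
finger_gap: 8.1
```

```bash
sed -i 's/9\.3/12.9/' br.py; python3 to.py 451.7 -13.9 60 -77.8
```

```text
t 13.9 pos [469.  152.8  86.6] rot [ 1.800e+02 -2.000e-02 -7.778e+01] F [ 0.7 -1.1 -3.4] gap 8.1
turn [ 0.     -0.0004  0.0004] shift cm [15.93  5.22  2.67]
```

apply_moves --targets "0 0 0 4 1.3 0 0.5; 0 0 0 8 2.6 0 0.5; 0 0 0 12 3.9 0.5 0.5; 0 0 0 15 4.9 1.5 0.5; 0 0 0 15.9 5.2 2.6 0.5"

```text
time: 14.4
tool_pos: [452.0, -15.3, 60.7]
tcp_rot: [-180.0, -0.1, -78.0]
ft_force: [1.0, 0.6, -2.8]
finger_gap: 8.1
```

apply_moves --targets "0 0 0 0 0 0 0.5; 0 0 0 0 0 0 0.5; 0 0 0 0 0 0 0.5; 0 0 0 0 0 0 0.5; 0 0 0 0 0 0 0.5"

```text
time: 14.9
tool_pos: [452.7, -11.2, 60.7]
tcp_rot: [-180.0, -0.0, -77.7]
ft_force: [0.2, -0.5, -2.9]
finger_gap: 7.7
```

```bash
python3 br.py; python3 to.py 451.7 -13.9 23 -77.8
python3 - <<'E'
from h import *
t=[]
for n in("scene","top"):
    I=snapshot(n)[:,:,::-1]; r,c=map(int,proj(n,[520,0,30])); t.append(cv2.resize(I[r-50:r+50,c-65:c+65],None,fx=3,fy=3,interpolation=cv2.INTER_CUBIC))
cv2.imwrite("pics/apron.png",np.hstack(t))
E
```

```text
[452.7 -11.2  60.7] [-1.7997e+02 -1.0000e-02 -7.7720e+01] [ 0.2 -0.5 -2.9] [-0.03  0.08  0.06] 7.7 carrier in bridge if tab at tcp: [-90.5   2.5   0.1]
('scene',) [5.09954e+02 2.84600e+00 2.14000e-01] 85.67161316867438 [-91.6   4.1   0.1]
('top',) [ 4.87962e+02  1.90200e+00 -1.53000e-01] 33.40670627977766 [-113.2    7.8  -21. ]
t 15.0 pos [452.5 -11.5  60.5] rot [-1.7998e+02 -1.0000e-02 -7.7750e+01] F [ 0.5  0.1 -2.4] gap 8.0
turn [-0.0003 -0.0001  0.0009] shift cm [0.22 0.13 3.75]
```

View pics/apron.png

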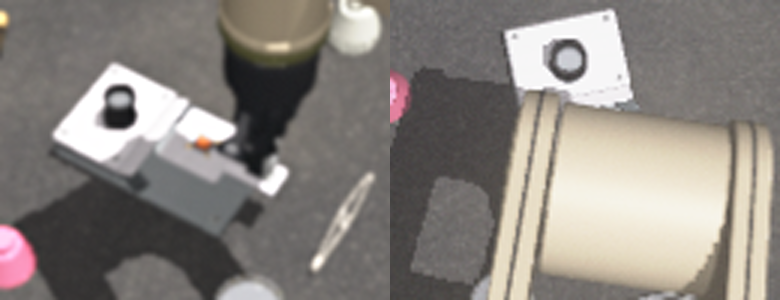

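The scene tile shows the carrier (orange chip at (203,143)) over the apron, lined up with the bridge but about 2.5 mm to its left. The top view is blocked. I'll correct and set it down gently.

apply_moves --targets "0 0 0 0.2 0.1 1 0.5; 0 0 0 0.2 0.1 2 0.5; 0 0 0 0.2 0.1 2.8 0.5; 0 0 0 0.2 0.1 3.4 0.5; 0 0 0 0.2 0.1 3.5 0.5"

```text
time: 15.6
tool_pos: [450.7, -14.0, 23.9]
tcp_rot: [179.9, 0.1, -77.8]
ft_force: [-0.7, -0.1, -2.9]
finger_gap: 8.1
```

apply_moves --targets "0 0 0 0 0 0 0.5; 0 0 0 0 0 0.1 0.5; 0 0 0 0 0 0.1 0.5; 0 0 0 0 0 0.2 0.5; 0 0 0 0 0 0.2 0.5"

```text
time: 16.1
tool_pos: [451.8, -14.2, 23.4]
tcp_rot: [-180.0, -0.0, -77.8]
ft_force: [-0.4, -0.3, -3.0]
finger_gap: 7.9
```

```bash
python3 br.py
```

```text
[451.8 -14.2  23.4] [-1.7998e+02 -1.0000e-02 -7.7810e+01] [-0.4 -0.3 -3. ] [-0.1   0.02 -0.05] 7.9 carrier in bridge if tab at tcp: [-91.9  -0.3  -0. ]
('scene',) [5.08984e+02 2.32000e-01 2.16000e-01] 82.58640164490615 [-93.1   1.7   0.2]
('top',) [ 4.8688e+02 -3.7340e+00 -1.4300e-01] 33.61480342277362 [-115.5    2.5  -20.4]
```

apply_moves --targets "0 0 0 0 0 0.1 0.5; 0 0 0 0 -0.5 0.1 0.5; 0 0 0 0 -1.5 0.1 0.5; 0 0 0 0 -2.5 0.1 0.5; 0 0 0 0 -3.2 0.1 0.5"

```text
time: 16.7
tool_pos: [484.0, -7.4, 22.8]
tcp_rot: [-180.0, -0.0, -77.8]
ft_force: [-7.2, -0.7, 9.9]
finger_gap: 7.9
```

```bash
python3 br.py | head -2
```

```text
[484.   -7.4  22.8] [-1.7997e+02 -2.0000e-02 -7.7800e+01] [-7.2 -0.7  9.9] [-0.23  0.99  0.04] 7.9 carrier in bridge if tab at tcp: [-59.   -0.4  -0. ]
('scene',) [5.36506e+02 4.68100e+00 1.93000e-01] 56.34091296800912 [-65.2   0.3  -1.1]
```

apply_moves --targets "0 0 0 0 0 -0.1 0.5; 0 0 0 0 0 -0.1 0.5; 0 0 0 0 0 -0.1 0.5; 0 0 0 0 0 -0.1 0.5; 0 0 0 0 0 -0.1 0.5"

```text
time: 17.3
tool_pos: [482.7, -7.4, 23.1]
tcp_rot: [180.0, 0.0, -77.8]
ft_force: [-0.5, 0.0, -1.6]
finger_gap: 7.9
```

```bash
python3 br.py
python3 - <<'E'
from h import *
n="scene"
I=snapshot(n)[:,:,::-1]; r,c=map(int,proj(n,[550,5,20])); cv2.imwrite("pics/mouth.png",cv2.resize(I[r-35:r+35,c-50:c+45],None,fx=7,fy=7,interpolation=cv2.INTER_CUBIC))
E
```

```text
[482.7  -7.4  23.1] [ 1.7997e+02  1.0000e-02 -7.7810e+01] [-0.5  0.  -1.6] [ 0.05  0.02 -0.  ] 7.9 carrier in bridge if tab at tcp: [-60.4  -0.1  -0. ]
('scene',) [5.36053e+02 5.32700e+00 2.01000e-01] 59.60646035679801 [-65.5   1.   -0.7]
('top',) [ 5.35092e+02  8.20800e+00 -9.00000e-02] 33.780799891523095 [-65.8   4.  -17.4]
```

View pics/mouth.png

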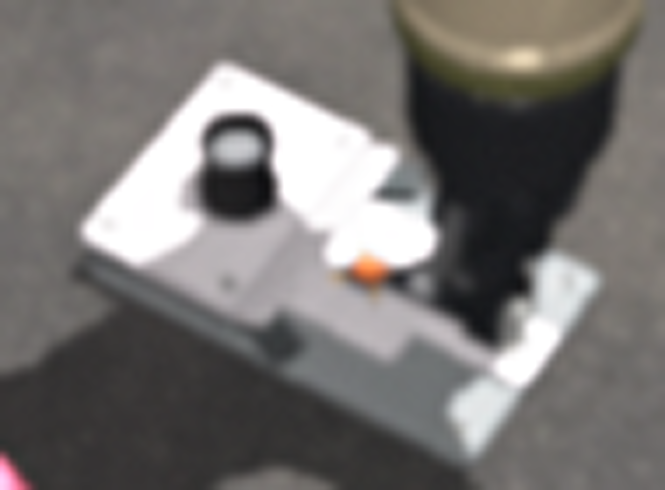

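The plate's leading edge is entering under the lip (chip at (370,268)). The earlier force came only from pressing down, and it vanished after a 1 mm rise. Sliding on.

apply_moves --targets "0 0 0 0 -0.5 0 0.5; 0 0 0 0 -1 0 0.5; 0 0 0 0 -1.5 0 0.5; 0 0 0 0 -2 0 0.5; 0 0 0 0 -2 0 0.5"

```text
time: 17.95
tool_pos: [503.4, -3.0, 23.4]
tcp_rot: [-180.0, -0.0, -77.8]
ft_force: [-0.1, -0.4, -1.5]
finger_gap: 8.1
```

```bash
python3 br.py|head -1
```

```text
[503.4  -3.   23.4] [-179.97   -0.    -77.8 ] [-0.1 -0.4 -1.5] [0.01 0.06 0.01] 8.1 carrier in bridge if tab at tcp: [-39.2  -0.3  -0. ]
```

apply_moves --targets "0 0 0 0 -0.6 0 0.5; 0 0 0 0 -1.2 0 0.5; 0 0 0 0 -1.8 0 0.5; 0 0 0 0 -2.4 0 0.5; 0 0 0 0 -2.5 0 0.5"

```text
time: 18.55
tool_pos: [527.9, 2.3, 23.4]
tcp_rot: [-180.0, -0.0, -77.8]
ft_force: [0.2, -0.0, -1.6]
finger_gap: 8.1
```

```bash
python3 br.py|head -1
```

```text
[527.9   2.3  23.4] [-1.7997e+02 -1.0000e-02 -7.7800e+01] [ 0.2 -0.  -1.6] [-0.03  0.05 -0.02] 8.1 carrier in bridge if tab at tcp: [-14.1  -0.3  -0. ]
```

Free so far, with 14 mm to go. Approaching the stop in small steps.

apply_moves --targets "0 0 0 0 -0.4 0 0.5; 0 0 0 0 -0.7 0 0.5; 0 0 0 0 -0.9 0 0.5; 0 0 0 0 -1.1 0 0.5; 0 0 0 0 -1.2 0 0.5"

```text
time: 19.15
tool_pos: [538.9, 4.7, 23.3]
tcp_rot: [-180.0, 0.0, -77.8]
ft_force: [-0.4, 0.3, -1.3]
finger_gap: 8.2
```

apply_moves --targets "0 0 0 0 -0.1 0 0.5; 0 0 0 0 -0.2 0 0.5; 0 0 0 0 -0.2 0 0.5; 0 0 0 0 -0.3 0 0.5; 0 0 0 0 -0.3 0 0.5"

```text
time: 19.65
tool_pos: [541.7, 5.3, 23.3]
tcp_rot: [-180.0, -0.0, -77.8]
ft_force: [-0.3, -0.5, -3.0]
finger_gap: 8.3
```

```bash
python3 br.py|head -1
```

```text
[541.7   5.3  23.3] [-180.     -0.    -77.81] [-0.3 -0.5 -3. ] [-0.02  0.09  0.  ] 8.3 carrier in bridge if tab at tcp: [ 0.  -0.2 -0. ]
```

No stop contact yet at nominal 0. Continuing with the push.

apply_moves --targets "0 0 0 0 -0.1 0 0.5; 0 0 0 0 -0.2 0 0.5; 0 0 0 0 -0.2 0 0.5; 0 0 0 0 -0.2 0 0.5; 0 0 0 0 -0.2 0 0.5"

```text
time: 20.25
tool_pos: [541.8, 5.4, 22.9]
tcp_rot: [179.8, 0.0, -77.8]
ft_force: [-9.7, -2.9, 4.4]
finger_gap: 8.0
```

```bash
python3 br.py|head -1
```

```text
[541.8   5.4  22.9] [ 1.7977e+02  2.0000e-02 -7.7810e+01] [-9.7 -2.9  4.4] [-0.31  1.31 -0.03] 8.0 carrier in bridge if tab at tcp: [ 0.1 -0.2 -0. ]
```

It is home: about 10 N against the stop with TCP-based x = +0.1 mm. Releasing and rising.

apply_moves --targets "0 0 0 0 0.1 0 0.5; 0 0 0 0 0.1 0 2.5; 0 0 0 0 0.1 0 2.5; 0 0 0 0 0.1 0 2.5; 0 0 0 0 0.1 0 2.5"

```text
time: 20.85
tool_pos: [543.1, 5.5, 23.6]
tcp_rot: [-180.0, -0.0, -77.8]
ft_force: [-0.2, 0.6, 0.2]
finger_gap: 25.1
```

apply_moves --targets "0 0 0 0 0 -1 2.5; 0 0 0 0 0 -3 2.5; 0 0 0 0 0 -6 2.5; 0 0 0 0 0 -10 2.5; 0 0 0 0 0 -13 2.5"

```text
time: 21.35
tool_pos: [543.3, 5.5, 156.6]
tcp_rot: [-179.9, -0.0, -77.8]
ft_force: [0.5, 0.5, -0.5]
finger_gap: 25.2
```

apply_moves --targets "0 0 0 -5 2 -2 2.5; 0 0 0 -10 4 -4 2.5; 0 0 0 -15 6 -4 2.5; 0 0 0 -20 6 -4 2.5; 0 0 0 -24 6 -4 2.5"

```text
time: 21.85
tool_pos: [434.2, 222.2, 195.0]
tcp_rot: [-179.8, 0.0, -77.8]
ft_force: [0.9, -0.5, 0.4]
finger_gap: 25.1
```

Run:
```python
from fit import *
print(sense()["tool_pos"].round(1),sense()["ft_force"].round(1))
im=grays(); t=[]
B=[600.3,18.2,.213]
f=lambda n,p:(np.array([proj(n,pt(x,y,16,p)) for x,y in [(-46,14),(-78,14),(-78,-14),(-46,-14)]]),)
g=lambda n,p:(hull(n,circ(26,0,p)+circ(26,12,p)+circ(16,42,p)+circ(11,51,p)),)
for n in im:
    q,s=fit(f,B,im,False,(n,),(6,6,.1)); d=q[:2]-B[:2]; c,sn=np.cos(B[2]),np.sin(B[2])
    print(n,"tail in bridge",round(c*d[0]+sn*d[1],1),round(-sn*d[0]+c*d[1],1),round(q[2]-B[2],3),round(s,1)); print("nest",*fit(g,[524.5,-232],im,True,(n,)))
    I=snapshot(n)[:,:,::-1]
    for X in([560,10,20],[524,-232,20]):
        r,cc=map(int,proj(n,X)); t.append(cv2.resize(I[r-36:r+36,cc-48:cc+48],None,fx=4,fy=4,interpolation=cv2.INTER_CUBIC))
cv2.imwrite("pics/end.png",np.vstack([np.hstack(t[:2]),np.hstack(t[2:])]))
```

```text
[434.2 222.2 195. ] [ 0.9 -0.5  0.4]
scene tail in bridge -1.5 3.4 0.038 24.5
nest [ 514.55957431 -233.59660569] 0.2201303245471801
top tail in bridge -0.7 2.7 0.05 31.3
nest [ 525.0093184  -234.61200059] 51.732951286695595
```

View pics/end.png

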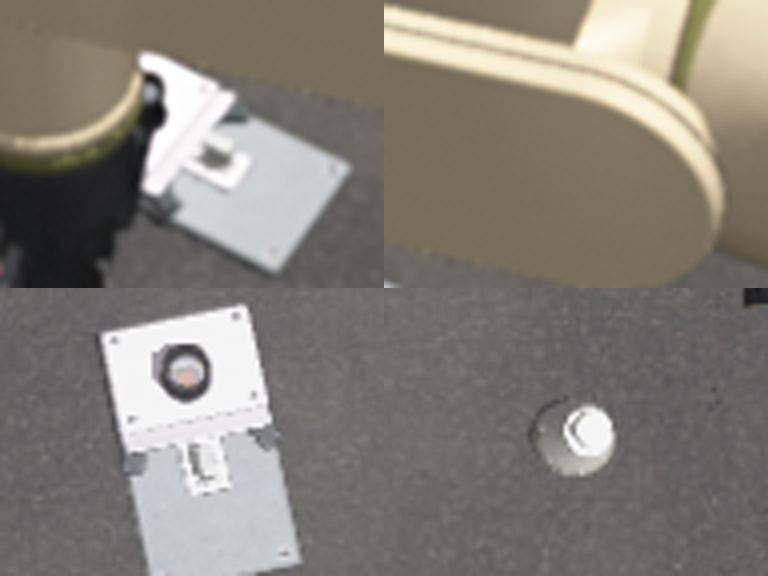

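The top tiles show the chip visible through the loupe at (185,372), the tail straight behind it, and the nested caps upright at (575,437). The robot is clear of everything, so I'm handing in.

```bash
python3 -c "
from bench import *
print(hand_in())"
```

```text
the job is handed in; nothing more can be done
None
```

I nested the dust cap over the spare and slid the carrier under the bridge to the end stop, then handed the job in at about 22 s. No verdict is reported.

**Cap:** Two outline fits, one from each camera, put the nested cap about 2–3 mm from where the spare stood at the start. The limit is 5 mm. It went down with 4 N of contact at the expected height, and the stack looks upright. The height of its mouth was not measured directly.

**Carrier:** It met the stop with about 10 N of push. By the gripper position it was then at x = +0.1 mm and y = -0.2 mm, with yaw about 0. The orange chip shows through the loupe in the top picture.

**Checks that disagreed or failed:**
- The final camera fit of the carrier's tail (white on light grey, low contrast) gave x of about -1 mm, y of about +3 mm and yaw of about 0.04 rad. That is inside the limits but off the gripper reading. I trusted the gripper and the rails, which allow only ±2 mm sideways.
- At the end, the scene view of the nested caps was blocked by the arm, so that last fit was void. I used the earlier scene fit and the final top fit instead.
- I did not measure the vials again. The arm's path stayed away from them.

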